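# Tip the dumpling rolling pin out of its tube and lay it in its rest

### The job

Get the small rolling pin ready for use: tip its storage tube mouth-down until the end of the pin slides out of the mouth, and lay the tube back flat on the table with the pin's end showing but most of the pin still inside. Then take the pin by that end, draw it out of the tube, and lay it (do not drop it) in both notches of the wooden rest, about centred. Leave the tube lying flat on the table and do not disturb the other things.

Things in the scene. Friction and masses are not known exactly. Their poses are not given: they have to be found in the camera images.
- tube_mid (a point): Storage tube: bare aluminium, octagonal, 46 mm across flats, 200 mm long, wall 4, bore 38, about 0.3 kg, loose, lying on a flat on the table; one end closed (dark seam), the other open. Point: middle of the tube on its axis, 23 mm above the table as it lies. x axis: along the tube towards the open mouth; z up as it lies.
- tube_mouth (a point): Centre of the tube's open mouth, on its axis, 100 mm from tube_mid, same axes. The bore's lowest line is 19 mm below the axis, 4 mm above the table when the tube lies flat.
- pin_mid (a point): Rolling pin: plain beech cylinder, 26 mm diameter, 160 mm long, 65 g. Point: its centre; x along it (ends 80 mm each way). It starts inside the tube, its end 24 to 32 mm back from the mouth. It slides in the smooth bore once the tube is tipped 18 to 26 degrees (35 always does), stays when level; nothing in the tube stops it falling out, but the table close below the mouth will if it is tipped slowly.
- rest_seat (a point): Rolling-pin rest, dark wood, fixed: base 110 x 66 mm, two supports 70 mm apart (14 thick, 60 wide, 52 tall), each with a 90-degree V notch, 44 wide at the top, its bottom 30 above the table. Point: the pin's centre when it lies centred in both notches, 48 mm above the table; x along the pin (either way round), z up. The pin's ends then stand out 38 mm past the supports.
- shaker_mid (a point): Bystander, loose, to be left alone: flour shaker: closed steel can with a side handle, 70 across, 112 tall (mm). The point is its middle.
- bowl_mid (a point): Bystander, loose, to be left alone: white ceramic bowl, 136 across, 55 tall (mm). The point is its middle.
- jar_mid (a point): Bystander, loose, to be left alone: amber spice jar with a steel cap, 72 across, 105 tall (mm). The point is its middle.
- cutter_mid (a point): Bystander, loose, to be left alone: round steel dough cutter, an open ring 83 across, 37 tall (mm). The point is its middle.
- scraper_mid (a point): Bystander, loose, to be left alone: bench scraper lying flat: steel blade 120 wide with a round wooden handle, about 92 x 124, 27 tall (mm). The point is its middle.
- calculator_mid (a point): Bystander, loose, to be left alone: black pocket calculator lying flat, 80 x 140 x 16 (mm). The point is its middle.
- spoon_grip (a point): Bystander, loose, to be left alone: wooden spoon 200 mm long lying on the table. The point is on its handle; x runs along it.
There are look-alikes about, which are no part of the job. What is shaped like the part that bears rest_seat but blue is not meant.

How it is judged:
By the outcome, as a careful person would: the job done as asked, in the order asked, and still so for the second after the job is handed in, with the robot touching nothing.
It also fails if it takes over 61 s, if anything falls off the work surface, if the arm or the gripper's body presses on something with over 40 N, if the wrist force passes 120 N, or if a joint passes its speed limit or range.

### The arm

A 6-joint arm with a two-finger parallel gripper is mounted at the origin on the work surface. World frame = base frame: x ahead of the robot, y to its left, z up, the work surface at z = 0. Lengths are in m, angles in degrees, forces in N, time in s.
With the tool pointing down it reaches from about 0.275 to 0.775 m from the base axis. Payload 14.6 kg.
Tool frame: the origin (TCP) lies at the very end of the fingers, on their centre line; the grasp point (between the pads) lies 19 mm behind it (manip.tcp_to_grasp is the distance from the TCP to the grasp point, in m); z points along the fingers, y is the line along which they close (so a half turn about z gives the same grasp; the last joint's range is limited). The gripper opens to 85 mm and grips with 20 to 120 N. Pads are 22 mm wide; open, the fingers measure 114 mm over their backs; the gripper's body (76 mm by 85 mm) begins 54 mm behind the grasp point. The pads swing forward as they close: fully open they stand 13 mm farther back than shut.
Start: joints at [-82.924, 15.075, -2.767, 72.158, 0, 81.102], TCP at [0.144, -0.505, 0.231] pointing down, gripper open.
Joint ranges: [-151.79, 151.79], [-50.71, 97.33], [-67.44, 78.34], [-121.81, 120.89], [-77.56, 73.72], [-180, 180]. Speed limits (degrees/s): [108.29, 108.29, 147.25, 159.86, 180, 180].

### API

Orientations are given as a 3x3 rotation matrix whose columns are the frame's x, y, z axes.
In Python, from plant import manip gives the robot as it stands.
- The arm moves only by the tool carry_out, never from a script. Its argument "motion" is a list that holds one entry, the list of rows, each a list of 4 numbers: the shift along the tool's x, y, z in mm, then the turn about the tool's z in rad. A call has 1 to 5 rows; each row is the pose to reach, as a shift and turn from the pose commanded when the call began, along the tool's axes at that moment; what a row does not reach only later rows make up. A row lasts 1/12 s, in which the tool goes at most 41.7 mm and 7.16 degrees, less where a joint would pass 70% of its speed; a pose out of reach is approached as far as the arm can. A call with a gripper value outside its range is refused whole. "claw" is the finger opening in mm, from 0 to 85.4, set as the call begins (left out, the last holds). The fingers move at their own pace and stop on an object; "force" is the grip in N (left out, the last holds). Time passes only in rows, so rows that repeat a pose let the fingers close. It gives the time, the measured TCP pose, the force, the opening and the grip force at its end, in the units of the state.
- manip.read_state(): the state, without advancing time (a new reading comes with each control period).
- manip.camera(name): name is "scene" or "side" or "wrist"; returns the picture (420x560x3 uint8, red, green, blue); there is no depth.
- manip.camera_info(name): a dict with "intrinsics" (3x3 intrinsics, pixels), "world_to_cam" (4x4, takes a point from world to camera coordinates); the wrist camera has in their place "tool_from_camera" (4x4, takes a point from camera to tool coordinates, whose origin is the TCP and whose axes are the flange's). Camera axes: x right, y down, z forward; pixel columns grow to the right and rows downward; lengths in m; the calibration is good to about 2 mm. The wrist camera is an equidistant fisheye: a pixel r from the principal point sees the ray r / f radians off the axis. A picture is of the moment at which its call begins: read the wrist's pose just before it. camera_info takes no time and is no camera call.
- manip.hand_in(): hands the job in; it is judged then, once.
The state is a dict: "time": time; "joint_positions": joint angles; "dq": joint speeds; "joint_efforts": joint torques, N m; "ee_pos": TCP position; "ee_rot": TCP orientation; "contact_force": force on the tool from outside, world axes, zero at the start; "torque": the same for the moment, N m; "opening": finger opening in m; "finger_force": force on a finger pad.
Only numpy, scipy, OpenCV 4.12 (cv2) and the standard library are available. Lean on these libraries where they do the work, as an engineer would, in place of code of your own. Each camera call takes 0.05 s, during which the arm holds its last target. There are 200 camera calls.

## Working session

There is one attempt and no reset: what is moved stays moved. The work goes in short steps, Python scripts to look and compute and a tool call to move; the robot and the scene stay as the last step left them, time stands still between calls to the robot, and variables do not carry over. Pictures are saved under pics/ and viewed, at most 10 in all, crops included, and the job is handed in when it is done.

Besides the shell and the picture viewer there is one more tool, called after "Emit:" by a JSON object that holds its "name" and its "arguments". carry_out: Moves the arm, as the interface text tells. Its arguments: {"type":"object","properties":{"motion":{"type":"array"},"claw":{"type":"number"},"force":{"type":"number"}},"required":["motion"]}

```bash
ls; mkdir -p pics; python3 - <<'E'
from plant import manip
import cv2,json
for n in ["scene","side"]:
    im=manip.camera(n); cv2.imwrite(f"pics/{n}0.png",im[:,:,::-1])
for n in ["scene","side","wrist"]:
    print(n,{k:(v.round(4).tolist() if hasattr(v,'round') else v) for k,v in manip.camera_info(n).items()})
s=manip.read_state(); print(s, manip.tcp_to_grasp)
a=cv2.imread("pics/scene0.png");b=cv2.imread("pics/side0.png")
E
```

```text
pics
scene {'intrinsics': [[400.4249, 0.0, 283.7374], [0.0, 400.4249, 209.9213], [0.0, 0.0, 1.0]], 'world_to_cam': [[-0.5507, 0.8346, 0.0122, 0.3827], [0.4174, 0.288, -0.8619, -0.1197], [-0.7229, -0.4695, -0.5069, 1.5573], [0.0, 0.0, 0.0, 1.0]]}
side {'intrinsics': [[499.2477, 0.0, 278.2899], [0.0, 499.2477, 214.9934], [0.0, 0.0, 1.0]], 'world_to_cam': [[0.9963, -0.0861, -0.008, -0.5347], [-0.0702, -0.7512, -0.6563, -0.0071], [0.0505, 0.6544, -0.7544, 1.3445], [0.0, 0.0, 0.0, 1.0]]}
wrist {'intrinsics': [[325.1923, 0.0, 276.8085], [0.0, 325.1923, 213.328], [0.0, 0.0, 1.0]], 'tool_from_camera': [[-0.0013, -0.9616, -0.2746, 0.0692], [1.0, -0.0012, -0.0004, -0.0001], [0.0, -0.2746, 0.9616, -0.1421], [0.0, 0.0, 0.0, 1.0]]}
{'time': 0.1, 'joint_positions': array([-8.29236938e+01,  1.50965556e+01, -2.80058113e+00,  7.21577667e+01,
       -8.11113521e-04,  8.10994065e+01]), 'dq': array([ 0.09395541,  0.01809345,  0.02458746,  0.00776368,  0.03942766,
       -0.05610378]), 'joint_efforts': array([ 4.83327603e-03, -6.38581038e+01,  3.85057425e+01,  1.01327055e-02,
       -1.29427581e-04,  1.08771437e-05]), 'ee_pos': array([ 0.14444389, -0.504482  ,  0.23086609]), 'ee_rot': array([[ 9.61372755e-01,  2.75249719e-01, -1.32096114e-04],
       [ 2.75249718e-01, -9.61372296e-01,  9.49202748e-04],
       [ 1.34274245e-04, -9.48897080e-04, -9.99999541e-01]]), 'contact_force': array([ 1.12955037, -0.39106063, -0.4757341 ]), 'torque': array([-0.02874672,  0.06056392, -0.04657183]), 'finger_force': 0.0, 'opening': 0.08553050996024943} 0.0187
```

View pics/scene0.png

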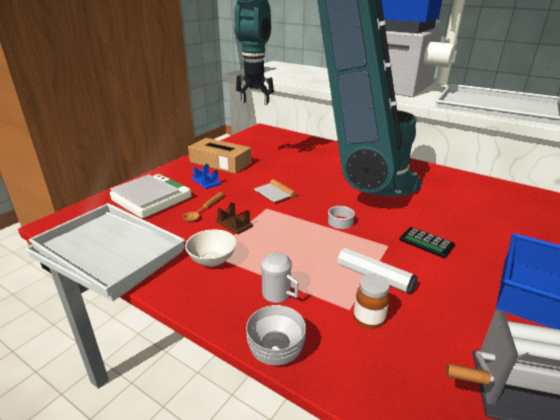

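View pics/side0.png

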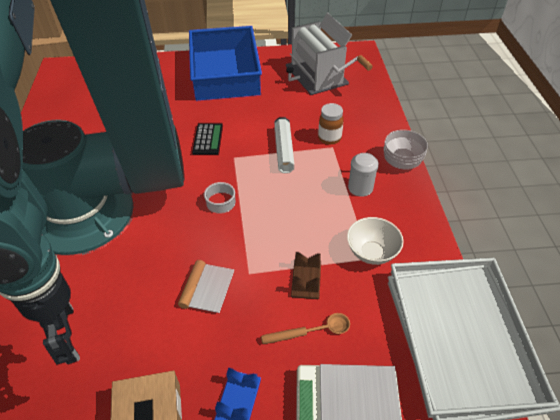

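The tube candidate is the white/silver cylinder at scene (376,270) / side (285,145). The rest candidates are dark brown at side (307,275) and blue at side (237,395). The blue one is excluded by the description. I'll check the choice with one close crop.

```bash
python3 - <<'E'
import cv2,numpy as np
a=cv2.imread("pics/scene0.png");b=cv2.imread("pics/side0.png")
def c(im,x,y,w,h,s): return cv2.resize(im[y:y+h,x:x+w],None,fx=s,fy=s,interpolation=cv2.INTER_CUBIC)
top=np.hstack([c(b,260,105,50,75,4)[:300], c(b,282,245,50,60,5)[:300], c(a,210,195,50,60,5)[:300]])
bot=c(a,330,240,100,60,5)
W=750
bot=np.hstack([bot,np.zeros((300,W-500,3),np.uint8)])
top=np.hstack([top,np.zeros((300,W-top.shape[1],3),np.uint8)])
cv2.imwrite("pics/crop1.png",np.vstack([top,bot]))
E
```

```text
(no output)
```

View pics/crop1.png

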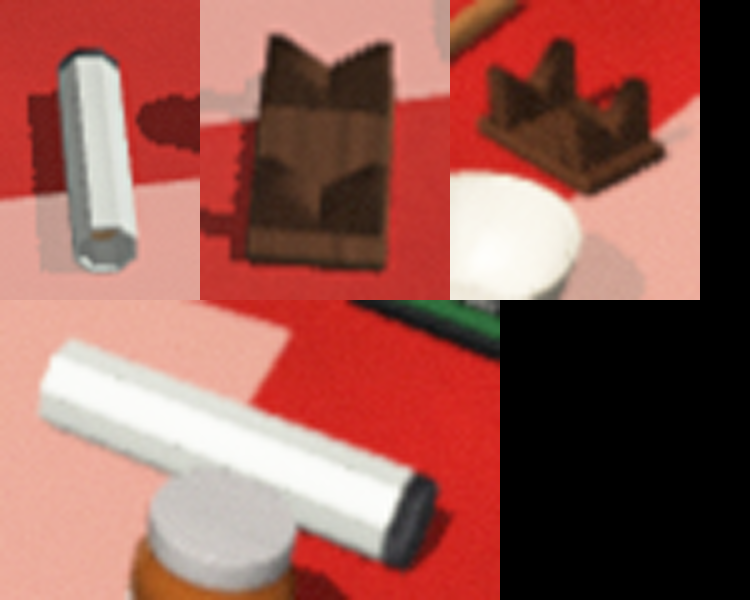

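```bash
cat > h.py <<'E'
from plant import manip
import numpy as np, cv2
from scipy.optimize import least_squares
C={n:manip.camera_info(n) for n in("scene","side","wrist")}
def proj(n,P):
    c=C[n];M=np.array(c["world_to_cam"]);p=M[:3,:3]@P+M[:3,3];q=np.array(c["intrinsics"])@p;return q[:2]/q[2]
def back(n,uv,z):
    c=C[n];M=np.array(c["world_to_cam"]);R,t=M[:3,:3],M[:3,3]
    o=-R.T@t;d=R.T@np.linalg.solve(np.array(c["intrinsics"]),[*uv,1]);return o+d*(z-o[2])/d[2]
def wback(uv,z,s):
    c=C["wrist"];K=np.array(c["intrinsics"]);T=np.array(c["tool_from_camera"])
    v=(np.array(uv)-K[:2,2])/K[0,0];r=np.linalg.norm(v)+1e-12
    d=np.r_[np.sin(r)*v/r,np.cos(r)]
    R,p=np.array(s["ee_rot"]),np.array(s["ee_pos"]);o=R@T[:3,3]+p;d=R@T[:3,:3]@d;return o+d*(z-o[2])/d[2]
def fit(obs,x0):
    def f(q):
        c,s=np.cos(q[2]),np.sin(q[2])
        return np.concatenate([proj(n,np.array([q[0]+c*a-s*b,q[1]+s*a+c*b,z]))-uv for n,(a,b,z),uv in obs])
    r=least_squares(f,x0);return r.x,f(r.x).reshape(-1,2)
E
python3 - <<'E'
from h import *
np.set_printoptions(precision=4,suppress=True)
print(back("side",(286.5,167),.023),back("side",(282,117.5),.046),back("scene",(412,284),.023))
obs=[("side",(.1,0,.023),(286.5,167)),("side",(.1,0,0),(286.3,172.8)),("side",(-.1,0,.046),(282.2,117.5)),("scene",(-.1,0,.023),(412,284)),
("scene",(.1,0,.046),(330+68/5,240+41/5)),("scene",(-.088,0,.046),(330+405/5,240+168/5))]
q,r=fit(obs,[.5,.2,-1.5]);print("tube",q,np.degrees(q[2]));print(r)
obs=[("side",(-.055,-.033,0),(292,298)),("side",(-.055,.033,0),(319,298.6)),
("scene",(-.055,.033,0),(216,221)),("scene",(.055,.033,0),(238,233.4)),("scene",(.055,-.033,0),(253,225.4))]
obs=[(n,(a,b if n=="scene" else b,z),uv) for n,(a,b,z),uv in obs]
# rest x ~ +y world: local y = -x world, so flip b
obs=[(n,(a,-b,z),uv) for n,(a,b,z),uv in obs]
q,r=fit(obs,[.5,-.1,1.57]);print("rest",q,np.degrees(q[2]));print(r)
for nm,uv,z in[("jar",(331,124),.05),("shaker",(363,175),.056),("bowl",(375,240),.03),("cutter",(220,198),.02),("calc",(207,139),.01),("scraper",(207,287),.01),("spoon",(287,335),.01)]:print(nm,back("side",uv,z))
E
```

```text
[0.5689 0.0991 0.023 ] [0.574 0.295 0.046] [0.5691 0.2982 0.023 ]
tube [ 0.568   0.2004 -1.5884] -91.00822577249481
[[-0.964  -0.2574]
 [-0.7872 -0.2376]
 [-1.7173 -1.0266]
 [ 0.8155  0.4849]
 [-2.1415  1.1045]
 [-1.3187  1.8472]]
rest [ 0.577  -0.2672  1.4605] 83.67863290692019
[[-1.3202  0.3311]
 [ 0.0439  0.2021]
 [-1.8702  1.0627]
 [ 0.5912  1.3203]
 [ 0.6042  0.4009]]
jar [0.7175 0.2445 0.05  ]
shaker [0.7683 0.0138 0.056 ]
bowl [ 0.761  -0.1892  0.03  ]
cutter [ 0.3788 -0.0012  0.02  ]
calc [0.3408 0.2587 0.01  ]
scraper [ 0.3447 -0.2757  0.01  ]
spoon [ 0.52   -0.4159  0.01  ]
```

```bash
cat >> h.py <<'E'
def yaw(s): R=np.array(s["ee_rot"]);return np.degrees(np.arctan2(R[1,0],R[0,0]))
def plan(tgt,yw,n=None,start=None):
    s=manip.read_state();p,y=(np.array(s["ee_pos"]),yaw(s)) if start is None else start
    d=np.array(tgt)-p;dy=(yw-y+180)%360-180
    n=n or int(max(np.ceil(np.linalg.norm(d)/.2),np.ceil(abs(dy)/34)))
    for i in range(n):
        a=np.radians(y+dy*i/n);c,q=np.cos(a),np.sin(a)
        e=d/n; print([round(v,1) for v in(1e3*(c*e[0]+q*e[1]),1e3*(q*e[0]-c*e[1]),-1e3*e[2])],round(-np.radians(dy/n),4))
E
python3 -c "
from h import *
plan((.57,.22,.23),89)"
```

```text
[np.float64(121.7), np.float64(-115.9), np.float64(0.2)] -0.2549
[np.float64(147.0), np.float64(-81.4), np.float64(0.2)] -0.2549
[np.float64(162.8), np.float64(-41.7), np.float64(0.2)] -0.2549
[np.float64(168.0), np.float64(0.6), np.float64(0.2)] -0.2549
[np.float64(162.5), np.float64(43.0), np.float64(0.2)] -0.2549
```

Emit:
{"name": "carry_out", "arguments": {"motion": [[[122,-116,0,-0.255],[122,-116,0,-0.255],[122,-116,0,-0.255],[122,-116,0,-0.255],[122,-116,0,-0.255]]]}}

```text
time: 0.52
ee_pos: [0.2316, -0.3543, 0.2314]
ee_rot: [[0.859, 0.512, 0.0], [0.512, -0.859, 0.002], [0.001, -0.001, -1.0]]
contact_force: [0.2, -1.2, 1.6]
opening: 0.0851
finger_force: 0.0
```

Emit:
{"name": "carry_out", "arguments": {"motion": [[[147,-81,0,-0.255],[147,-81,0,-0.255],[147,-81,0,-0.255],[147,-81,0,-0.255],[147,-81,0,-0.255]]]}}

```text
time: 0.93
ee_pos: [0.3171, -0.2096, 0.2313]
ee_rot: [[0.7, 0.714, 0.001], [0.714, -0.7, 0.001], [0.001, -0.001, -1.0]]
contact_force: [-0.5, -0.7, 0.8]
opening: 0.0853
finger_force: 0.0
```

Emit:
{"name": "carry_out", "arguments": {"motion": [[[163,-42,0,-0.255],[163,-42,0,-0.255],[163,-42,0,-0.255],[163,-42,0,-0.255],[163,-42,0,-0.255]]]}}

```text
time: 1.35
ee_pos: [0.4022, -0.0646, 0.2311]
ee_rot: [[0.497, 0.868, 0.0], [0.868, -0.497, 0.001], [0.001, -0.0, -1.0]]
contact_force: [-0.8, -0.6, -0.3]
opening: 0.0851
finger_force: 0.0
```

Emit:
{"name": "carry_out", "arguments": {"motion": [[[168,1,0,-0.255],[168,1,0,-0.255],[168,1,0,-0.255],[168,1,0,-0.255],[168,1,0,-0.255]]]}}

```text
time: 1.77
ee_pos: [0.4879, 0.0796, 0.2306]
ee_rot: [[0.264, 0.964, 0.0], [0.964, -0.264, 0.001], [0.001, -0.0, -1.0]]
contact_force: [-1.0, -0.2, 0.1]
opening: 0.0853
finger_force: 0.0
```

Emit:
{"name": "carry_out", "arguments": {"motion": [[[162,43,0,-0.255],[162,43,0,-0.255],[162,43,0,-0.255],[162,43,0,-0.255],[162,43,0,-0.255],[162,43,0,-0.255]]]}}

```text
invalid input at $.motion[0]: expected 1 to 5 rows
```

Emit:
{"name": "carry_out", "arguments": {"motion": [[[162,43,0,-0.255],[162,43,0,-0.255],[162,43,0,-0.255],[162,43,0,-0.255],[162,43,0,-0.255]]]}}

```text
time: 2.18
ee_pos: [0.5727, 0.2241, 0.2294]
ee_rot: [[0.014, 1.0, -0.001], [1.0, -0.014, 0.001], [0.001, -0.001, -1.0]]
contact_force: [0.7, -0.4, -1.1]
opening: 0.0855
finger_force: 0.0
```

```bash
python3 - <<'E'
from h import *
s=manip.read_state();im=manip.camera("wrist");print(s["ee_pos"],yaw(s))
np.save("s1.npy",s,allow_pickle=True)
cv2.imwrite("pics/w1.png",cv2.resize(im[:,:,::-1],(800,600),interpolation=cv2.INTER_CUBIC))
E
```

```text
[0.5727463  0.22409249 0.2294439 ] 89.21748321707129
```

View pics/w1.png

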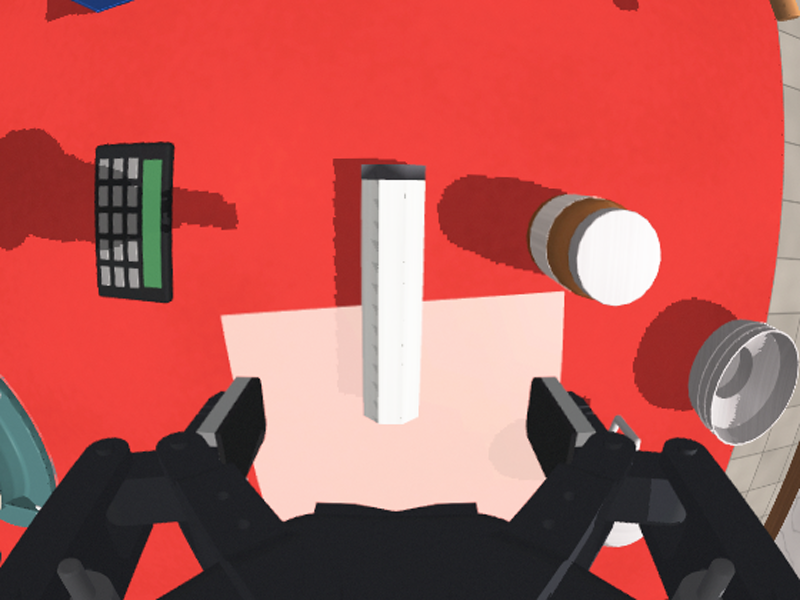

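```bash
python3 - <<'E'
from h import *
s=np.load("s1.npy",allow_pickle=True).item()
for uv,z in[((362,172),.03),((426,172),.03),((364,416),.03),((421,416),.03),((394,165),.046),((398,424),.046),((398,424),.03)]:
    print(uv,z,wback(np.array(uv)*.7,z,s).round(4))
E
```

```text
(362, 172) 0.03 [0.5488 0.297  0.03  ]
(426, 172) 0.03 [0.5953 0.2963 0.03  ]
(364, 416) 0.03 [0.5438 0.0997 0.03  ]
(421, 416) 0.03 [0.5916 0.099  0.03  ]
(394, 165) 0.046 [0.5722 0.3012 0.046 ]
(398, 424) 0.046 [0.5723 0.101  0.046 ]
(398, 424) 0.03 [0.5722 0.0916 0.03  ]
```

```bash
python3 -c "
from h import *
plan((.572,.297,.1),88.8)
plan((.572,.297,.006),88.8,start=(np.array([.572,.297,.1]),88.8))"
```

```text
[np.float64(75.1), np.float64(-0.6), np.float64(129.6)] 0.0071
[np.float64(0.0), np.float64(0.0), np.float64(94.0)] -0.0
```

Emit:
{"name": "carry_out", "arguments": {"motion": [[[75,-1,130,0.007],[75,-1,130,0.007],[75,-1,130,0.007],[75,-1,130,0.007],[75,-1,130,0.007]]]}}

```text
time: 2.65
ee_pos: [0.568, 0.2945, 0.0965]
ee_rot: [[0.023, 1.0, -0.007], [1.0, -0.023, -0.002], [-0.002, -0.007, -1.0]]
contact_force: [0.1, -0.6, -1.3]
opening: 0.0853
finger_force: 0.0
```

Emit:
{"name": "carry_out", "arguments": {"motion": [[[0,0,25,0],[0,0,50,0],[0,0,75,0],[0,0,90,0],[0,0,93,0]]]}}

```text
time: 3.07
ee_pos: [0.57, 0.2926, 0.007]
ee_rot: [[0.025, 1.0, -0.003], [1.0, -0.025, -0.001], [-0.001, -0.003, -1.0]]
contact_force: [0.1, 0.0, 0.2]
opening: 0.0857
finger_force: 0.0
```

Emit:
{"name": "carry_out", "arguments": {"motion": [[[0,0,0,0],[0,0,0,0],[0,0,0,0],[0,0,0,0],[0,0,0,0]]], "claw": 44, "force": 20}}

```text
time: 3.48
ee_pos: [0.5717, 0.2944, 0.01]
ee_rot: [[0.024, 1.0, 0.002], [1.0, -0.024, 0.0], [0.0, 0.002, -1.0]]
contact_force: [-1.1, -1.8, 8.1]
opening: 0.0454
finger_force: 19.8
```

Emit:
{"name": "carry_out", "arguments": {"motion": [[[0,0,-5,0],[-1,0,-10,0],[-2,0,-15,0],[-3,0,-20,0],[-3,0,-20,0]]]}}

```text
time: 3.9
ee_pos: [0.5712, 0.2913, 0.0296]
ee_rot: [[0.024, 1.0, 0.001], [1.0, -0.024, 0.0], [0.001, 0.001, -1.0]]
contact_force: [-0.3, -0.1, -1.6]
opening: 0.0457
finger_force: 21.4
```

```bash
python3 - <<'E'
from h import *
s=manip.read_state();print(s["contact_force"],s["torque"],s["opening"],s["ee_pos"])
def c(im,x,y,w,h,s): return cv2.resize(im[y:y+h,x:x+w],None,fx=s,fy=s,interpolation=cv2.INTER_CUBIC)[:,:,::-1]
cv2.imwrite("pics/c2.png",np.hstack([c(manip.camera("scene"),310,190,130,150,3),c(manip.camera("side"),240,60,100,150,3)]))
E
```

```text
[-0.32101369 -0.14664992 -1.58974655] [ 0.1700908   0.06156997 -0.02586785] 0.04571442911182992 [0.57124053 0.29133004 0.02958392]
```

View pics/c2.png

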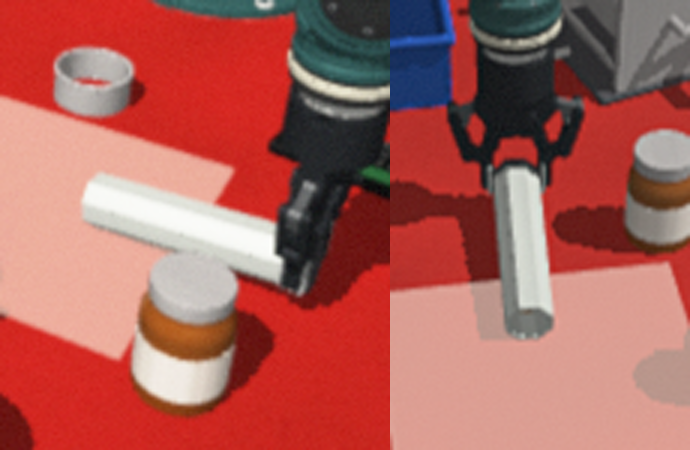

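Emit:
{"name": "carry_out", "arguments": {"motion": [[[-1,0,-5,0],[-3,0,-10,0],[-4,0,-15,0],[-6,0,-20,0],[-7,0,-25,0]]]}}

```text
time: 4.42
ee_pos: [0.5706, 0.2841, 0.0539]
ee_rot: [[0.024, 1.0, 0.0], [1.0, -0.024, -0.0], [-0.0, 0.0, -1.0]]
contact_force: [0.5, -0.5, -2.9]
opening: 0.0459
finger_force: 21.2
```

Emit:
{"name": "carry_out", "arguments": {"motion": [[[-1,0,-3,0],[-2,0,-6,0],[-4,0,-9,0],[-5,0,-12,0],[-6,0,-14,0]]]}}

```text
time: 4.83
ee_pos: [0.5705, 0.2782, 0.0676]
ee_rot: [[0.024, 1.0, 0.0], [1.0, -0.024, -0.0], [-0.0, 0.0, -1.0]]
contact_force: [-0.2, -0.2, -2.5]
opening: 0.0454
finger_force: 21.2
```

Emit:
{"name": "carry_out", "arguments": {"motion": [[[-1,0,-2,0],[-2,0,-5,0],[-4,0,-7,0],[-5,0,-9,0],[-6,0,-12,0]]]}}

```text
time: 5.25
ee_pos: [0.5702, 0.2721, 0.0793]
ee_rot: [[0.024, 1.0, -0.0], [1.0, -0.024, -0.0], [-0.0, -0.0, -1.0]]
contact_force: [-0.2, 0.5, -2.7]
opening: 0.0456
finger_force: 21.1
```

Emit:
{"name": "carry_out", "arguments": {"motion": [[[-1,0,-2,0],[-3,0,-5,0],[-4,0,-7,0],[-6,0,-9,0],[-7,0,-12,0]]]}}

```text
time: 5.67
ee_pos: [0.57, 0.2651, 0.0914]
ee_rot: [[0.024, 1.0, -0.0], [1.0, -0.024, -0.0], [-0.0, -0.0, -1.0]]
contact_force: [0.6, 0.3, -2.0]
opening: 0.0457
finger_force: 21.1
```

Emit:
{"name": "carry_out", "arguments": {"motion": [[[-1,0,-2,0],[-2,0,-4,0],[-4,0,-6,0],[-4,0,-6,0],[-4,0,-6,0]]]}}

```text
time: 6.08
ee_pos: [0.5701, 0.2613, 0.0974]
ee_rot: [[0.024, 1.0, 0.0], [1.0, -0.024, 0.0], [0.0, 0.0, -1.0]]
contact_force: [-0.0, 0.4, -2.4]
opening: 0.0456
finger_force: 21.1
```

```bash
python3 - <<'E'
from h import *
s=manip.read_state();print(s["contact_force"],s["torque"],s["opening"],s["ee_pos"])
def c(im,x,y,w,h,s): return cv2.resize(im[y:y+h,x:x+w],None,fx=s,fy=s,interpolation=cv2.INTER_CUBIC)[:,:,::-1]
cv2.imwrite("pics/c3.png",np.hstack([c(manip.camera("scene"),330,210,100,100,4),c(manip.camera("side"),250,100,80,100,4)]))
E
```

```text
[-0.02851396  0.35071061 -2.40512996] [ 0.16528535 -0.1130161   0.06319461] 0.04564679615086662 [0.57014835 0.26127308 0.09740526]
```

View pics/c3.png

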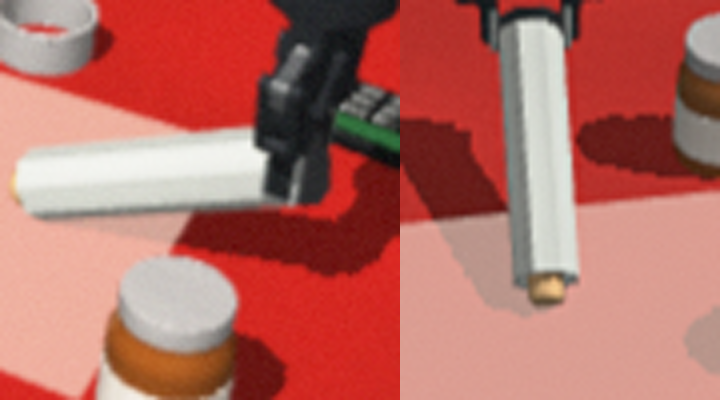

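Emit:
{"name": "carry_out", "arguments": {"motion": [[[0,0,0,0],[0,0,0,0],[0,0,0,0]]], "claw": 40, "force": 90}}

```text
time: 6.43
ee_pos: [0.57, 0.2613, 0.0972]
ee_rot: [[0.024, 1.0, 0.0], [1.0, -0.024, -0.0], [-0.0, 0.0, -1.0]]
contact_force: [-0.9, 0.9, -2.4]
opening: 0.0439
finger_force: 92.4
```

Emit:
{"name": "carry_out", "arguments": {"motion": [[[0,0,-2,0],[0,0,-4,0],[0,0,-6,0],[0,0,-6,0],[0,0,-6,0]]]}}

```text
time: 6.85
ee_pos: [0.5701, 0.2614, 0.1034]
ee_rot: [[0.024, 1.0, 0.0], [1.0, -0.024, 0.0], [0.0, 0.0, -1.0]]
contact_force: [-0.8, 0.4, -2.5]
opening: 0.0437
finger_force: 92.5
```

```bash
python3 - <<'E'
from h import *
s=manip.read_state();print(s["contact_force"],s["torque"],s["opening"],s["ee_pos"])
def c(im,x,y,w,h,s): return cv2.resize(im[y:y+h,x:x+w],None,fx=s,fy=s,interpolation=cv2.INTER_CUBIC)[:,:,::-1]
cv2.imwrite("pics/c4.png",np.hstack([c(manip.camera("scene"),320,220,60,60,6),c(manip.camera("side"),260,145,60,60,6)]))
E
```

```text
[-0.76330385  0.37969461 -2.50459731] [0.24969125 0.01762713 0.05590962] 0.04365915081619472 [0.57012743 0.26140692 0.10341142]
```

View pics/c4.png

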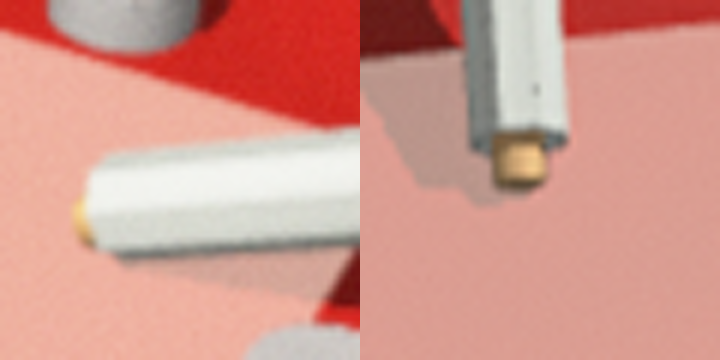

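```bash
python3 - <<'E'
from h import *
print(back("side",(286.7,176.5),0), back("side",(286.5,169.5),0.006))
for d in(8,14,20,26):
  th=np.radians(27.5);m=np.array([.567,.100,.0])
  for h in (0,.006):
    ax=np.array([-.02,-np.cos(th),-np.sin(th)]);up=np.array([0,-np.sin(th),np.cos(th)])
    e=m+[0,0,h]+up*.004+ax*d/1e3
    print(d,h,e[2].round(4),proj("side",e),"top",proj("side",e+up*.026),"mouthtop",proj("side",m+[0,0,h]+up*.046))
E
```

```text
[0.56811014 0.08408536 0.        ] [0.56969891 0.10659927 0.006     ]
8 0 -0.0001 [286.02338063 174.86340944] top [286.46291969 171.97344728] mouthtop [286.55775118 167.42118244]
8 0.006 0.0059 [286.03104515 173.35972983] top [286.4721403  170.43337559] mouthtop [286.56737153 165.85111797]
14 0 -0.0029 [286.15675491 176.85577302] top [286.59912676 173.99872105] mouthtop [286.55775118 167.42118244]
14 0.006 0.0031 [286.16485007 175.35693994] top [286.60879647 172.4636532 ] mouthtop [286.56737153 165.85111797]
20 0 -0.0057 [286.29039012 178.85203438] top [286.7356051  176.02802824] mouthtop [286.55775118 167.42118244]
20 0.006 0.0003 [286.29891758 177.35806973] top [286.74572568 174.49798726] mouthtop [286.56737153 165.85111797]
26 0 -0.0085 [286.42428703 180.85220499] top [286.87235551 178.0613809 ] mouthtop [286.55775118 167.42118244]
26 0.006 -0.0025 [286.43324848 179.36313076] top [286.88292874 176.53638994] mouthtop [286.56737153 165.85111797]
```

Emit:
{"name": "carry_out", "arguments": {"motion": [[[3,0,1,0],[7,0,5,0],[11,0,10,0],[15,0,15,0],[19,0,20,0]]], "claw": 44, "force": 20}}

```text
time: 7.37
ee_pos: [0.5706, 0.2807, 0.0827]
ee_rot: [[0.024, 1.0, 0.0], [1.0, -0.024, -0.0], [-0.0, 0.0, -1.0]]
contact_force: [1.0, -1.2, 0.3]
opening: 0.0445
finger_force: 82.5
```

Emit:
{"name": "carry_out", "arguments": {"motion": [[[5,0,6,0],[9,0,12,0],[13,0,18,0],[16,0,24,0],[19,0,30,0]]]}}

```text
time: 7.78
ee_pos: [0.5709, 0.2997, 0.0525]
ee_rot: [[0.024, 1.0, -0.0], [1.0, -0.024, -0.0], [-0.0, -0.0, -1.0]]
contact_force: [1.0, -0.6, 0.4]
opening: 0.0446
finger_force: 80.5
```

Emit:
{"name": "carry_out", "arguments": {"motion": [[[4,0,7,0],[7,0,14,0],[9,0,21,0],[11,0,28,0],[13,0,33,0]]]}}

```text
time: 8.2
ee_pos: [0.571, 0.3123, 0.0193]
ee_rot: [[0.024, 1.0, -0.001], [1.0, -0.024, -0.0], [-0.0, -0.001, -1.0]]
contact_force: [0.1, -2.3, 1.0]
opening: 0.0443
finger_force: 78.5
```

```bash
python3 - <<'E'
from h import *
s=manip.read_state();print(s["contact_force"],s["torque"],s["opening"],s["ee_pos"])
def c(im,x,y,w,h,s): return cv2.resize(im[y:y+h,x:x+w],None,fx=s,fy=s,interpolation=cv2.INTER_CUBIC)[:,:,::-1]
cv2.imwrite("pics/c5.png",np.hstack([c(manip.camera("scene"),330,210,100,100,4),c(manip.camera("side"),260,100,60,100,4)]))
E
```

```text
[ 0.12833548 -2.31380722  0.99119034] [-0.91765019 -0.10955954  0.08792936] 0.044322714972963674 [0.57103819 0.31232848 0.01925424]
```

View pics/c5.png

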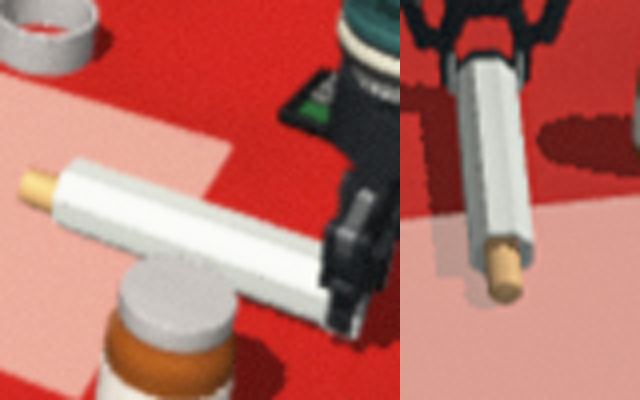

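Emit:
{"name": "carry_out", "arguments": {"motion": [[[1,0,3,0],[2,0,6,0],[2,0,8,0],[2,0,9,0],[2,0,9,0]]]}}

```text
time: 8.72
ee_pos: [0.5715, 0.3146, 0.0114]
ee_rot: [[0.024, 1.0, 0.0], [1.0, -0.024, 0.001], [0.001, 0.0, -1.0]]
contact_force: [0.9, 2.7, 1.9]
opening: 0.044
finger_force: 78.4
```

Emit:
{"name": "carry_out", "arguments": {"motion": [[[0,0,0,0],[0,0,0,0],[0,0,0,0],[0,0,0,0],[0,0,0,0]]], "claw": 85}}

```text
time: 9.13
ee_pos: [0.5713, 0.3143, 0.0113]
ee_rot: [[0.024, 1.0, -0.0], [1.0, -0.024, 0.0], [0.0, -0.0, -1.0]]
contact_force: [0.1, 0.3, -0.3]
opening: 0.0853
finger_force: 0.0
```

Emit:
{"name": "carry_out", "arguments": {"motion": [[[0,0,-40,0],[0,0,-80,0],[-40,0,-110,0],[-80,0,-140,0],[-100,0,-170,0]]]}}

```text
time: 9.55
ee_pos: [0.5682, 0.2194, 0.1737]
ee_rot: [[0.024, 1.0, -0.001], [1.0, -0.024, -0.001], [-0.001, -0.001, -1.0]]
contact_force: [1.0, 0.4, -0.1]
opening: 0.0848
finger_force: 0.0
```

Emit:
{"name": "carry_out", "arguments": {"motion": [[[-40,0,0,0],[-80,0,0,0],[-80,0,0,0]]]}}

```text
time: 9.8
ee_pos: [0.5672, 0.1357, 0.1741]
ee_rot: [[0.028, 1.0, 0.001], [1.0, -0.028, -0.001], [-0.001, 0.001, -1.0]]
contact_force: [0.5, 0.1, -0.1]
opening: 0.0851
finger_force: 0.0
```

```bash
python3 - <<'E'
from h import *
s=manip.read_state();im=manip.camera("wrist");print(s["ee_pos"],yaw(s))
np.save("s2.npy",s,allow_pickle=True)
cv2.imwrite("pics/w2.png",cv2.resize(im[:,:,::-1],(800,600),interpolation=cv2.INTER_CUBIC))
E
```

```text
[0.56724766 0.13570637 0.17407058] 88.38249478111914
```

View pics/w2.png

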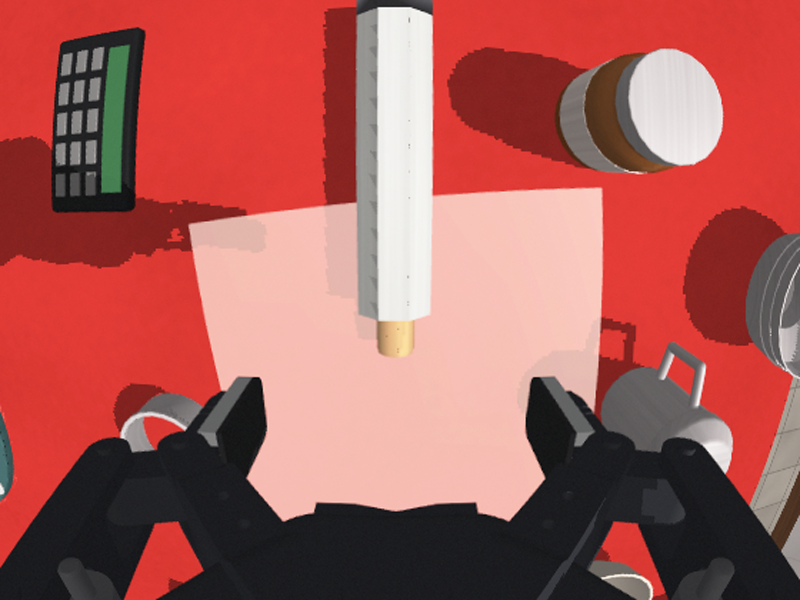

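```bash
python3 - <<'E'
from h import *
s=np.load("s2.npy",allow_pickle=True).item()
for uv,z in[((377,337),.019),((414,337),.019),((396,357),.03),((396,357),.017),((396,321),.046),((357,300),.03),((432,300),.03),((357,30),.03),((433,30),.03),((394,8),.046)]:
    print(uv,z,wback(np.array(uv)*.7,z,s).round(4))
E
```

```text
(377, 337) 0.019 [0.5532 0.0978 0.019 ]
(414, 337) 0.019 [0.5784 0.097  0.019 ]
(396, 357) 0.03 [0.5658 0.0872 0.03  ]
(396, 357) 0.017 [0.5657 0.0819 0.017 ]
(396, 321) 0.046 [0.5666 0.1176 0.046 ]
(357, 300) 0.03 [0.542  0.1273 0.03  ]
(432, 300) 0.03 [0.59   0.1259 0.03  ]
(357, 30) 0.03 [0.5482 0.2987 0.03  ]
(433, 30) 0.03 [0.5946 0.2974 0.03  ]
(394, 8) 0.046 [0.5711 0.3069 0.046 ]
```

Emit:
{"name": "carry_out", "arguments": {"motion": [[[-200,0,-40,0],[-200,0,-40,0],[-200,0,-40,0],[-200,0,-40,0],[-200,0,-40,0]]]}}

```text
time: 10.27
ee_pos: [0.5622, -0.0603, 0.2138]
ee_rot: [[0.023, 1.0, 0.0], [1.0, -0.023, 0.0], [0.0, 0.0, -1.0]]
contact_force: [0.9, -0.0, 0.4]
opening: 0.085
finger_force: 0.0
```

Emit:
{"name": "carry_out", "arguments": {"motion": [[[-200,-3,0,0],[-200,-3,0,0],[-200,-3,0,0],[-200,-3,0,0],[-200,-3,0,0]]]}}

```text
time: 10.68
ee_pos: [0.5545, -0.261, 0.2131]
ee_rot: [[0.024, 1.0, 0.0], [1.0, -0.024, -0.0], [-0.0, 0.0, -1.0]]
contact_force: [-0.4, 0.3, -0.4]
opening: 0.085
finger_force: 0.0
```

Emit:
{"name": "carry_out", "arguments": {"motion": [[[0,0,0,0],[0,0,0,0]]]}}

```text
time: 10.85
ee_pos: [0.5546, -0.2597, 0.2127]
ee_rot: [[0.026, 1.0, -0.001], [1.0, -0.026, 0.001], [0.001, -0.001, -1.0]]
contact_force: [0.4, -0.1, 0.6]
opening: 0.0848
finger_force: 0.0
```

```bash
python3 - <<'E'
from h import *
s=manip.read_state();im=manip.camera("wrist");print(s["ee_pos"],yaw(s))
np.save("s3.npy",s,allow_pickle=True);np.save("w3.npy",im)
cv2.imwrite("pics/w3.png",cv2.resize(im[40:310,140:500,::-1],(800,600),interpolation=cv2.INTER_CUBIC))
E
```

```text
[ 0.55460628 -0.25972373  0.21265638] 88.5088665582194
```

View pics/w3.png

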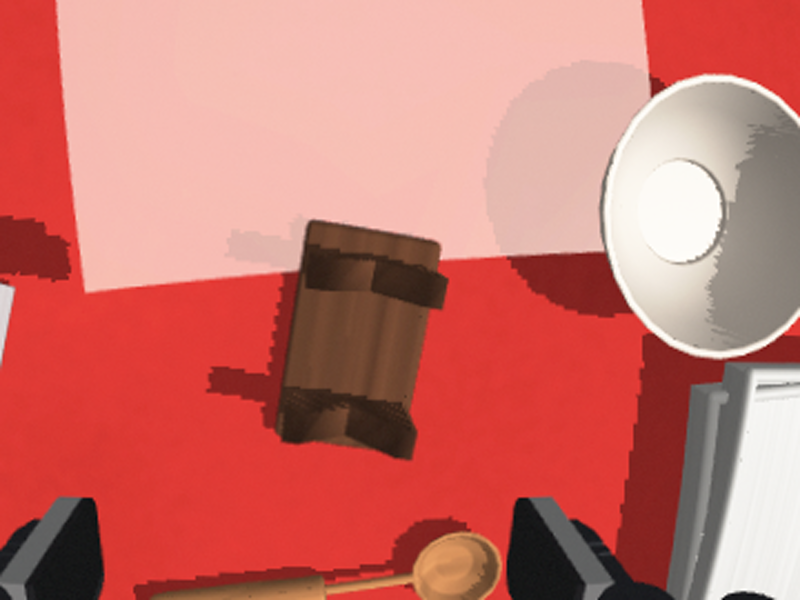

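```bash
python3 - <<'E'
from h import *
s=np.load("s3.npy",allow_pickle=True).item()
o=lambda u,v:(140+.45*u,40+.45*v)
P=[]
for uv,z,l in[((413,460),.052,(-.042,-.03)),((281,441),.052,(-.042,.03)),((444,309),.052,(.028,-.03)),((304,287),.052,(.028,.03)),((308,221),.012,(.055,.033)),((440,241),.012,(.055,-.033)),((345,408),.030,(-.028,0)),((375,262),.03,(.042,0))]:
    w=wback(o(*uv),z,s);P.append((w[:2],l));print(uv,z,w.round(4))
def f(q,n=6):
    c,t=np.cos(q[2]),np.sin(q[2])
    return np.concatenate([[q[0]+c*l[0]-t*l[1]-w[0],q[1]+t*l[0]+c*l[1]-w[1]] for w,l in P[:n]])
r=least_squares(f,[.577,-.267,1.46]);print(r.x,np.degrees(r.x[2]));print((f(r.x,8)*1e3).reshape(-1,2).round(1))
E
```

```text
(413, 460) 0.052 [ 0.602  -0.3131  0.052 ]
(281, 441) 0.052 [ 0.5425 -0.3021  0.052 ]
(444, 309) 0.052 [ 0.6146 -0.2441  0.052 ]
(304, 287) 0.052 [ 0.5547 -0.2334  0.052 ]
(308, 221) 0.012 [ 0.5573 -0.2076  0.012 ]
(440, 241) 0.012 [ 0.6201 -0.218   0.012 ]
(345, 408) 0.03 [ 0.5724 -0.2945  0.03  ]
(375, 262) 0.03 [ 0.5869 -0.2258  0.03  ]
[ 0.5795109  -0.26651865  1.39765997] 80.08001731322032
[[-0.2  0.1]
 [ 0.2 -0.6]
 [-0.7 -0. ]
 [ 0.1 -0.3]
 [-0.8  0.9]
 [ 1.4 -0. ]
 [ 2.3  0.4]
 [-0.2  0.7]]
```

```bash
python3 -c "
from h import *
plan((.566,.1,.1),88.3)"
```

```text
[np.float64(179.3), np.float64(1.3), np.float64(56.4)] 0.0026
[np.float64(179.3), np.float64(0.8), np.float64(56.4)] 0.0026
```

Emit:
{"name": "carry_out", "arguments": {"motion": [[[179,1,56,0.003],[179,1,56,0.003],[179,1,56,0.003],[179,1,56,0.003],[179,1,56,0.003]]]}}

```text
time: 11.32
ee_pos: [0.5587, -0.0742, 0.1564]
ee_rot: [[0.023, 1.0, -0.001], [1.0, -0.023, 0.001], [0.001, -0.001, -1.0]]
contact_force: [0.2, 0.1, 0.3]
opening: 0.085
finger_force: 0.0
```

Emit:
{"name": "carry_out", "arguments": {"motion": [[[179,1,56,0.003],[179,1,56,0.003],[179,1,56,0.003],[179,1,56,0.003],[179,1,56,0.003]]]}}

```text
time: 11.73
ee_pos: [0.564, 0.1046, 0.1003]
ee_rot: [[0.026, 1.0, -0.001], [1.0, -0.026, 0.001], [0.001, -0.001, -1.0]]
contact_force: [0.5, 0.1, -0.6]
opening: 0.0849
finger_force: 0.0
```

Emit:
{"name": "carry_out", "arguments": {"motion": [[[0,0,0,0],[0,0,0,0]]]}}

```text
time: 11.9
ee_pos: [0.5648, 0.1016, 0.1012]
ee_rot: [[0.026, 1.0, -0.001], [1.0, -0.026, 0.0], [0.0, -0.001, -1.0]]
contact_force: [-1.2, -0.2, -0.3]
opening: 0.0852
finger_force: 0.0
```

```bash
python3 -c "
from h import *
s=manip.read_state();print(s['ee_pos'],yaw(s))
plan((.566,.1,.005),88.3)"
```

```text
[0.56475493 0.10155945 0.10116166] 88.51603818994532
[np.float64(-1.5), np.float64(1.3), np.float64(96.2)] 0.0038
```

Emit:
{"name": "carry_out", "arguments": {"motion": [[[-1,1,25,0.003],[-1,1,50,0.003],[-1,1,75,0.003],[-1,1,92,0.003],[-1,1,95,0.003]]], "claw": 60}}

```text
time: 12.32
ee_pos: [0.5651, 0.0977, 0.0042]
ee_rot: [[0.033, 0.999, -0.003], [0.999, -0.033, -0.0], [-0.0, -0.003, -1.0]]
contact_force: [-0.0, -0.6, 0.2]
opening: 0.0597
finger_force: 0.0
```

Emit:
{"name": "carry_out", "arguments": {"motion": [[[0,0,0,0],[0,0,0,0],[0,0,0,0],[0,0,0,0]]], "claw": 20, "force": 50}}

```text
time: 12.65
ee_pos: [0.5676, 0.098, 0.0077]
ee_rot: [[0.033, 0.999, 0.002], [0.999, -0.033, -0.0], [0.0, 0.002, -1.0]]
contact_force: [-0.1, -0.6, 4.9]
opening: 0.0244
finger_force: 48.6
```

Emit:
{"name": "carry_out", "arguments": {"motion": [[[0,0,-1,0],[0,0,-2,0],[-10,0,-2,0],[-20,0,-2,0],[-30,0,-2,0]]]}}

```text
time: 13.07
ee_pos: [0.5655, 0.0669, 0.0082]
ee_rot: [[0.033, 0.999, -0.0], [0.999, -0.033, -0.0], [-0.0, -0.0, -1.0]]
contact_force: [-1.5, 0.7, -0.7]
opening: 0.0245
finger_force: 49.0
```

```bash
python3 - <<'E'
from h import *
s=manip.read_state();print(s['ee_pos'],yaw(s),s["contact_force"],s["torque"],s["opening"])
im=manip.camera("wrist").astype(int)
# wood-coloured pixels between fingers
r,g,b=im[...,0],im[...,1],im[...,2]
m=(r-b>60)&(g-b>25)&(r-g>15)&(r-g<90)
for v in range(190,300,6):
    u=np.where(m[v,230:330])[0]; print(v,len(u),(u.min()+230,u.max()+230) if len(u) else "")
E
```

```text
[0.56546538 0.06693274 0.00822462] 88.1177497670253 [-1.46702248  0.69997741 -0.73362812] [ 0.02069344 -0.05349088 -0.03049538] 0.024549522354955347
190 53 (np.int64(253), np.int64(305))
196 54 (np.int64(252), np.int64(305))
202 53 (np.int64(253), np.int64(305))
208 53 (np.int64(253), np.int64(305))
214 53 (np.int64(253), np.int64(305))
220 53 (np.int64(253), np.int64(305))
226 55 (np.int64(251), np.int64(305))
232 55 (np.int64(251), np.int64(305))
238 41 (np.int64(252), np.int64(305))
244 8 (np.int64(252), np.int64(259))
250 2 (np.int64(260), np.int64(261))
256 0 
262 0 
268 0 
274 0 
280 8 (np.int64(254), np.int64(261))
286 7 (np.int64(256), np.int64(262))
292 0 
298 0
```

Emit:
{"name": "carry_out", "arguments": {"motion": [[[-15,0,0,0],[-30,0,0,0],[-45,0,0,0],[-60,0,0,0],[-75,0,0,0]]]}}

```text
time: 13.53
ee_pos: [0.5629, -0.0082, 0.0082]
ee_rot: [[0.034, 0.999, -0.0], [0.999, -0.034, 0.0], [0.0, -0.0, -1.0]]
contact_force: [0.8, 1.1, 0.1]
opening: 0.0241
finger_force: 49.0
```

Emit:
{"name": "carry_out", "arguments": {"motion": [[[-15,0,0,0],[-30,0,0,0],[-45,0,0,0],[-60,0,0,0],[-70,0,0,0]]]}}

```text
time: 13.95
ee_pos: [0.5606, -0.0786, 0.0082]
ee_rot: [[0.034, 0.999, -0.0], [0.999, -0.034, -0.0], [-0.0, -0.0, -1.0]]
contact_force: [0.5, 0.0, -0.9]
opening: 0.0242
finger_force: 49.1
```

Emit:
{"name": "carry_out", "arguments": {"motion": [[[-10,0,-10,0],[-20,0,-30,0],[-30,0,-60,0],[-40,0,-95,0],[-40,0,-110,0]]]}}

```text
time: 14.37
ee_pos: [0.5604, -0.119, 0.122]
ee_rot: [[0.035, 0.999, 0.004], [0.999, -0.035, -0.002], [-0.001, 0.004, -1.0]]
contact_force: [0.5, -1.0, 0.1]
opening: 0.0244
finger_force: 49.0
```

```bash
python3 - <<'E'
from h import *
s=manip.read_state();print(s['ee_pos'],yaw(s),s["contact_force"],s["torque"],s["opening"])
im={n:manip.camera(n).astype(int) for n in("side","scene","wrist")}
np.savez("held.npz",**im)
a=np.load("s3.npy",allow_pickle=True)
def wood(I):
    r,g,b=I[...,0],I[...,1],I[...,2]
    return ((r-b>50)&(g-b>20)&(r-g>10)&(r-g<80)&(r>140)).astype(np.uint8)
for n in("side","scene"):
    k,l,st,c=cv2.connectedComponentsWithStats(wood(im[n]))
    print(n,[(st[i].tolist(),c[i].round().tolist()) for i in range(1,k) if st[i,4]>60])
# expected pin ends if level, centre 69 mm ahead along tool x
p=s["ee_pos"]+np.array([0,0,.0187]);x=s["ee_rot"][:,0]
for n in("side","scene"): print(n,proj(n,p-.011*x),proj(n,p+.149*x))
E
```

```text
[ 0.56044648 -0.11901345  0.12202992] 88.021646945087 [ 0.46582191 -0.98749254  0.0765798 ] [-0.12541713 -0.09875894 -0.02221369] 0.024380117415523102
side [([0, 15, 74, 34, 654], [43.0, 37.0]), ([157, 32, 32, 9, 249], [173.0, 36.0]), ([180, 260, 26, 47, 428], [193.0, 283.0]), ([262, 313, 88, 29, 704], [309.0, 329.0]), ([111, 371, 69, 49, 2453], [145.0, 396.0])]
scene [([0, 45, 55, 182, 4631], [20.0, 156.0]), ([188, 138, 63, 35, 1114], [215.0, 153.0]), ([277, 187, 45, 31, 464], [298.0, 204.0]), ([203, 193, 20, 15, 66], [212.0, 200.0]), ([184, 212, 15, 9, 92], [191.0, 216.0]), ([355, 287, 31, 24, 232], [368.0, 301.0]), ([447, 364, 44, 20, 503], [469.0, 374.0])]
side [292.37802465 197.62667187] [288.02310196 152.34369793]
scene [272.35710428 194.26987102] [320.63042856 211.39640448]
```

```bash
python3 - <<'E'
from h import *
s=manip.read_state();im=np.load("held.npz")["scene"]
r,g,b=im[...,0],im[...,1],im[...,2]
m=((r-b>40)&(g-b>12)&(r-g>5)&(r-g<85)&(r>110))
for u in range(282,328,4):
    v=np.where(m[183:225,u])[0]+183
    if len(v):print(u,v.min(),v.max(),v.mean().round(1))
x=s["ee_rot"][:,0]
for tilt in(-6,-3,0,3):
  d=x*np.cos(np.radians(tilt))+np.array([0,0,np.sin(np.radians(tilt))])
  for g in(.0187,.010):
    p=s["ee_pos"]+np.array([0,0,g]);print(tilt,g,[proj("scene",p+a*d).round(1).tolist() for a in(.03,.09,.149)])
E
```

```text
282 196 224 210.4
286 187 224 205.6
290 189 224 205.1
294 192 224 207.3
298 201 224 211.6
302 202 224 211.7
306 204 224 211.8
310 205 224 212.8
314 207 224 212.6
318 207 218 212.5
322 209 216 212.5
-6 0.0187 [[284.6, 200.4], [302.3, 208.7], [320.6, 217.3]]
-6 0.01 [[284.5, 203.1], [302.2, 211.4], [320.4, 220.1]]
-3 0.0187 [[284.6, 199.9], [302.5, 207.3], [321.0, 214.9]]
-3 0.01 [[284.6, 202.6], [302.4, 210.0], [320.8, 217.7]]
0 0.0187 [[284.6, 199.4], [302.6, 205.8], [321.2, 212.4]]
0 0.01 [[284.6, 202.1], [302.5, 208.5], [321.0, 215.2]]
3 0.0187 [[284.6, 198.9], [302.6, 204.3], [321.3, 209.8]]
3 0.01 [[284.6, 201.7], [302.5, 207.0], [321.1, 212.7]]
```

```bash
python3 - <<'E'
from h import *
D=np.load("held.npz");w=D["wrist"];sc=D["scene"]
for v in(20,60,100,140,180,220): print(v,[tuple(w[v,u].tolist()) for u in range(235,325,9)])
for u in(300,310,318):print(u,[tuple(sc[v,u].tolist()) for v in range(198,224,2)])
E
```

```text
20 [(243, 183, 175), (127, 99, 70), (171, 134, 96), (212, 166, 119), (228, 183, 131), (234, 191, 136), (250, 221, 158), (237, 196, 140), (242, 185, 176), (242, 184, 175)]
60 [(243, 183, 176), (127, 100, 73), (168, 132, 95), (209, 164, 118), (226, 181, 130), (237, 196, 141), (250, 222, 160), (239, 199, 142), (244, 186, 176), (244, 185, 176)]
100 [(244, 185, 177), (123, 98, 70), (168, 133, 95), (205, 161, 115), (224, 177, 127), (237, 197, 139), (250, 222, 159), (239, 198, 141), (244, 189, 178), (245, 188, 179)]
140 [(244, 186, 175), (119, 92, 68), (166, 130, 94), (199, 156, 113), (226, 180, 129), (234, 191, 135), (249, 220, 158), (238, 196, 140), (245, 186, 177), (245, 186, 178)]
180 [(243, 184, 174), (220, 156, 143), (158, 125, 89), (199, 156, 111), (233, 189, 134), (243, 206, 147), (248, 217, 154), (235, 193, 136), (244, 186, 177), (244, 186, 176)]
220 [(243, 182, 172), (243, 184, 171), (153, 120, 87), (210, 164, 117), (232, 189, 135), (242, 205, 145), (246, 213, 152), (234, 191, 136), (244, 184, 175), (244, 184, 176)]
300 [(213, 40, 35), (216, 56, 42), (234, 182, 118), (252, 231, 159), (250, 226, 153), (237, 196, 128), (189, 137, 88), (208, 51, 40), (219, 43, 39), (217, 43, 37), (228, 86, 75), (235, 179, 163), (221, 175, 161)]
310 [(216, 44, 34), (217, 42, 36), (218, 45, 35), (212, 78, 53), (239, 199, 129), (252, 231, 159), (249, 223, 150), (235, 192, 127), (160, 111, 70), (113, 26, 23), (115, 18, 15), (111, 24, 23), (189, 132, 119)]
318 [(219, 42, 36), (217, 39, 33), (218, 45, 36), (216, 45, 39), (155, 37, 27), (212, 158, 101), (250, 223, 148), (250, 227, 153), (240, 200, 132), (189, 146, 95), (113, 47, 32), (181, 33, 26), (218, 42, 33)]
```

```bash
cat > tilt.py <<'E'
from h import *
D=np.load("held.npz");s=manip.read_state()
def mk(I): I=I.astype(float);return (I[...,1]>1.25*I[...,2])&(I[...,1]>70)
sc=mk(D["scene"]);w=mk(D["wrist"])
pts=[]
for u in range(294,320,2):
    v=np.where(sc[185:225,u])[0]+185
    pts.append((u,(v.min()+v.max())/2))
pts=np.array(pts);print("scene line",np.polyfit(pts[:,0]-300,pts[:,1],1), "end cols",np.where(sc[212:216].any(0))[0][-3:])
x=s["ee_rot"][:,0]
for tilt in(-4,-2,0,2,4):
  d=x*np.cos(np.radians(tilt))+np.array([0,0,np.sin(np.radians(tilt))]);o=[]
  for g in(.0095,):
    q=np.array([proj("scene",s["ee_pos"]+[0,0,g]+a*d) for a in np.linspace(.04,.14,9)]);o.append(np.polyfit(q[:,0]-300,q[:,1],1))
  print(tilt,o, proj("scene",s["ee_pos"]+[0,0,.0095]+.149*d))
c=C["wrist"];K=np.array(c["intrinsics"]);T=np.array(c["tool_from_camera"])
for v in(10,60,110,160,210):
    u=np.where(w[v,200:350])[0]+200
    rs=[]
    for uu in(u.min()-.5,u.max()+.5):
        a=(np.array([uu,v])-K[:2,2])/K[0,0];r=np.linalg.norm(a);rs.append(T[:3,:3]@np.r_[np.sin(r)*a/r,np.cos(r)])
    # tool frame: cylinder axis along x; tangents in y-z plane
    a=[np.arctan2(q[1],q[2]) for q in rs];h=(a[1]-a[0])/2;dist=.013/np.sin(abs(h));m=(a[0]+a[1])/2
    zt=T[2,3]+dist*np.cos(m);yt=T[1,3]+dist*np.sin(m)
    q=(rs[0]+rs[1])/2;xt=T[0,3]+q[0]/q[2]*(zt-T[2,3])
    print(v,"x %.1f y %.1f above TCP %.1f mm"%(xt*1e3,yt*1e3,-zt*1e3))
E
python3 tilt.py
```

```text
scene line [  0.40247253 205.23901099] end cols [320 321 322]
-4 [array([  0.43470919, 209.6444666 ])] [320.65413185 218.62300753]
-2 [array([  0.39664281, 208.73124117])] [320.85606795 217.00365057]
0 [array([  0.3586771 , 207.82043077])] [321.00063797 215.35287863]
2 [array([  0.32071931, 206.90981054])] [321.08719689 213.6728818 ]
4 [array([  0.28267679, 205.99715747])] [321.11519294 211.96593243]
10 x 119.5 y -2.6 above TCP 4.9 mm
60 x 97.0 y -2.3 above TCP 3.0 mm
110 x 75.2 y -1.9 above TCP 3.3 mm
160 x 54.0 y -1.5 above TCP 5.8 mm
210 x 30.9 y -1.1 above TCP 1.3 mm
```

```bash
python3 -c "
from h import *
plan((.5682,-.3346,.12),79.1,n=2)"
```

```text
[np.float64(-108.4), np.float64(7.8), np.float64(-0.5)] 0.0783
[np.float64(-107.4), np.float64(16.2), np.float64(-0.5)] 0.0783
```

Emit:
{"name": "carry_out", "arguments": {"motion": [[[-25,2,0,0.02],[-50,4,0,0.04],[-75,6,0,0.06],[-100,7,0,0.078],[-108,8,0,0.078]]]}}

```text
time: 14.93
ee_pos: [0.5633, -0.2275, 0.1164]
ee_rot: [[0.113, 0.994, -0.002], [0.994, -0.113, 0.0], [0.0, -0.002, -1.0]]
contact_force: [-1.1, -1.4, -1.4]
opening: 0.0241
finger_force: 49.1
```

Emit:
{"name": "carry_out", "arguments": {"motion": [[[-25,4,0,0.02],[-50,8,0,0.04],[-75,12,0,0.06],[-98,15,0,0.078],[-107,16,0,0.078]]]}}

```text
time: 15.35
ee_pos: [0.5675, -0.3351, 0.1165]
ee_rot: [[0.19, 0.982, -0.002], [0.982, -0.19, 0.001], [0.0, -0.002, -1.0]]
contact_force: [-0.8, -0.1, -0.9]
opening: 0.0239
finger_force: 49.1
```

Emit:
{"name": "carry_out", "arguments": {"motion": [[[0,0,0,0],[0,0,0,0]]]}}

```text
time: 15.52
ee_pos: [0.5676, -0.3323, 0.1173]
ee_rot: [[0.188, 0.982, -0.001], [0.982, -0.188, 0.001], [0.001, -0.002, -1.0]]
contact_force: [0.5, 0.3, -0.4]
opening: 0.0244
finger_force: 49.1
```

```bash
python3 - <<'E'
from h import *
s=manip.read_state();print(s['ee_pos'],yaw(s),s["contact_force"],s["torque"])
I=manip.camera("wrist").astype(float);np.save("w4.npy",I)
w=(I[...,1]>1.25*I[...,2])&(I[...,1]>100)&(I[...,0]>115)
for v in range(60,230,12):
    u=np.where(w[v,225:330])[0]+225;print(v,u.min(),u.max(),(u.min()+u.max())/2) if len(u) else 0
g=.0095
plan((.5682,-.3346,.0425),79.1,n=1)
sc=manip.camera("scene").astype(float);m=((sc[...,1]>1.25*sc[...,2])&(sc[...,1]>110)).astype(np.uint8)
k,l,st,c=cv2.connectedComponentsWithStats(m);print([st[i].tolist() for i in range(1,k) if st[i,4]>60 and 180<st[i,0]<320])
x=s["ee_rot"][:,0];print(proj("scene",s["ee_pos"]+[0,0,g]+.149*x))
E
```

```text
[ 0.56764731 -0.33231194  0.11725865] 79.192917259146 [ 0.49802412  0.28117703 -0.44386941] [-0.01614864  0.02451979 -0.01703366]
60 244 303 273.5
72 244 304 274.0
84 244 304 274.0
96 245 304 274.5
108 245 304 274.5
120 245 305 275.0
132 245 305 275.0
144 246 305 275.5
156 246 305 275.5
168 247 305 276.0
180 247 305 276.0
192 248 305 276.5
204 248 305 276.5
216 249 305 277.0
228 248 305 276.5
[np.float64(-2.6), np.float64(0.9), np.float64(75.1)] 0.0022
[[188, 140, 16, 23, 243], [227, 143, 23, 30, 209], [217, 179, 35, 21, 295], [187, 212, 12, 8, 77]]
[249.29883253 198.07561383]
```

Emit:
{"name": "carry_out", "arguments": {"motion": [[[-3,1,20,0.002],[-3,1,40,0.002],[-3,1,60,0.002],[-3,1,70,0.002],[-3,1,73,0.002]]]}}

```text
time: 16.03
ee_pos: [0.5678, -0.3347, 0.0437]
ee_rot: [[0.189, 0.982, -0.002], [0.982, -0.189, 0.002], [0.001, -0.002, -1.0]]
contact_force: [-0.2, 0.5, -0.9]
opening: 0.0243
finger_force: 49.1
```

Emit:
{"name": "carry_out", "arguments": {"motion": [[[0,0,1,0],[0,0,2,0],[0,0,3,0],[0,0,3,0]]]}}

```text
time: 16.37
ee_pos: [0.5688, -0.3365, 0.0431]
ee_rot: [[0.19, 0.982, 0.001], [0.982, -0.19, -0.001], [-0.001, 0.001, -1.0]]
contact_force: [-1.3, 1.0, -0.6]
opening: 0.0243
finger_force: 49.1
```

Emit:
{"name": "carry_out", "arguments": {"motion": [[[0,0,1,0],[0,0,2,0],[0,0,2,0]]]}}

```text
time: 16.62
ee_pos: [0.5684, -0.3364, 0.0404]
ee_rot: [[0.19, 0.982, 0.0], [0.982, -0.19, -0.0], [-0.0, 0.0, -1.0]]
contact_force: [-1.3, 0.1, 2.4]
opening: 0.0241
finger_force: 49.4
```

Emit:
{"name": "carry_out", "arguments": {"motion": [[[0,0,1,0],[0,0,1,0],[0,0,1,0]]]}}

```text
time: 16.87
ee_pos: [0.5684, -0.3365, 0.0397]
ee_rot: [[0.19, 0.982, 0.0], [0.982, -0.19, -0.001], [-0.0, 0.0, -1.0]]
contact_force: [-3.2, -1.8, 6.9]
opening: 0.0244
finger_force: 50.1
```

Emit:
{"name": "carry_out", "arguments": {"motion": [[[0,0,1,0],[0,0,1,0],[0,0,1,0]]]}}

```text
time: 17.12
ee_pos: [0.5682, -0.3365, 0.0389]
ee_rot: [[0.19, 0.982, -0.0], [0.982, -0.19, -0.0], [-0.0, -0.0, -1.0]]
contact_force: [-5.0, 0.5, 8.9]
opening: 0.0242
finger_force: 50.3
```

```bash
python3 - <<'E'
from h import *
s=manip.read_state();print(s['ee_pos'],yaw(s),s["contact_force"],s["torque"])
E
```

```text
[ 0.56815835 -0.33649996  0.03888249] 79.04801808081969 [-4.98815735  0.54377701  8.89367562] [0.29844899 0.98911582 0.16980813]
```

Emit:
{"name": "carry_out", "arguments": {"motion": [[[0,-1,0,0],[0,-2,0,0],[0,-2,0,0]]]}}

```text
time: 17.37
ee_pos: [0.5669, -0.3361, 0.0386]
ee_rot: [[0.19, 0.982, 0.001], [0.982, -0.19, -0.0], [-0.0, 0.001, -1.0]]
contact_force: [1.4, -0.3, 3.5]
opening: 0.0245
finger_force: 49.3
```

```bash
python3 - <<'E'
from h import *
s=manip.read_state();print(s['ee_pos'],yaw(s),s["contact_force"],s["torque"])
sc=manip.camera("scene");I=manip.camera("wrist");np.savez("seat.npz",sc=sc,w=I)
w=(I[...,1]>1.25*I[...,2])&(I[...,1]>100)&(I[...,0]>115)
for v in range(0,240,30):
    u=np.where(w[v,225:330])[0]+225;print(v,u.min(),u.max()) if len(u) else 0
sc=sc.astype(float);m=(sc[...,1]>1.25*sc[...,2])&(sc[...,1]>120)
for u in range(216,262,3):
    v=np.where(m[190:240,u])[0]+190;print(u,v.min(),v.max(),len(v)) if len(v) else 0
rc=np.array([.5795,-.2665,.048]);d=np.array([np.cos(np.radians(80.1)),np.sin(np.radians(80.1)),0])
print([proj("scene",rc+a*d).round(1).tolist() for a in(-.08,0,.042,.06,.08)])
E
```

```text
[ 0.56686892 -0.33612598  0.03864956] 79.05222176361171 [ 1.4209452  -0.26454892  3.49622928] [-0.05290069 -0.25344878 -0.04402322]
0 243 304
30 243 305
60 243 306
90 243 307
120 244 307
150 245 307
180 246 306
210 247 306
219 202 207 6
222 201 208 8
225 202 210 9
228 204 212 9
231 205 213 9
234 207 215 9
237 209 216 8
240 210 218 9
243 212 220 9
246 213 221 9
249 215 217 3
[[216.4, 202.3], [232.6, 211.2], [241.6, 216.2], [245.6, 218.4], [250.1, 220.8]]
```

Emit:
{"name": "carry_out", "arguments": {"motion": [[[0,0,0,0],[0,0,0,0],[0,0,0,0],[0,0,0,0]]], "claw": 32, "force": 20}}

```text
time: 17.8
ee_pos: [0.5663, -0.3358, 0.038]
ee_rot: [[0.19, 0.982, -0.001], [0.982, -0.19, 0.0], [0.0, -0.001, -1.0]]
contact_force: [0.7, 0.5, 0.0]
opening: 0.0316
finger_force: 0.0
```

Emit:
{"name": "carry_out", "arguments": {"motion": [[[0,0,0,0],[0,0,0,0],[0,0,0,0]]], "claw": 60}}

```text
time: 18.05
ee_pos: [0.5664, -0.3359, 0.0382]
ee_rot: [[0.19, 0.982, -0.0], [0.982, -0.19, 0.0], [0.0, -0.0, -1.0]]
contact_force: [0.3, -0.3, -0.8]
opening: 0.0603
finger_force: 0.0
```

Emit:
{"name": "carry_out", "arguments": {"motion": [[[0,0,-15,0],[0,0,-40,0],[0,0,-70,0],[0,0,-105,0],[0,0,-140,0]]]}}

```text
time: 18.47
ee_pos: [0.5661, -0.3356, 0.1797]
ee_rot: [[0.19, 0.982, -0.001], [0.982, -0.19, 0.0], [0.0, -0.001, -1.0]]
contact_force: [1.1, -1.0, 0.2]
opening: 0.0601
finger_force: 0.0
```

Emit:
{"name": "carry_out", "arguments": {"motion": [[[-40,0,-20,0],[-70,0,-30,0],[-70,0,-30,0],[-70,0,-30,0]]]}}

```text
time: 18.8
ee_pos: [0.5529, -0.4062, 0.2084]
ee_rot: [[0.192, 0.981, 0.001], [0.981, -0.192, -0.001], [-0.0, 0.001, -1.0]]
contact_force: [0.1, 0.5, -1.6]
opening: 0.0601
finger_force: 0.0
```

```bash
python3 - <<'E'
from h import *
s=manip.read_state();print(s['ee_pos'],yaw(s),s["contact_force"],s["time"])
rc=np.array([.5795,-.2665,.048]);d=np.array([np.cos(np.radians(80.1)),np.sin(np.radians(80.1)),0])
I={n:manip.camera(n) for n in("scene","side","wrist")}
mk=lambda A:(A[...,1].astype(float)>1.25*A[...,2])&(A[...,1]>105)
m=mk(I["scene"])
for u in range(210,262,4):
    v=np.where(m[190:240,u])[0]+190;print("sc",u,v.min(),v.max(),len(v)) if len(v) else 0
print([proj("scene",rc+a*d).round(1).tolist() for a in(-.08,-.04,0,.04,.08)])
m=mk(I["side"])
for v in range(235,315,5):
    u=np.where(m[v,280:335])[0]+280;print("side",v,u.min(),u.max(),len(u)) if len(u) else 0
print([proj("side",rc+a*d).round(1).tolist() for a in(-.08,-.04,0,.04,.08)])
m=mk(I["wrist"]);k,l,st,c=cv2.connectedComponentsWithStats(m.astype(np.uint8))
for i in range(1,k):
    if st[i,4]>800:
        print("wrist comp",st[i]);ys,xs=np.where(l==i)
        for v in range(st[i,1],st[i,1]+st[i,3]+1,max(1,(st[i,3]-1)//6)):
            q=xs[ys==v]
            if len(q):print(v,wback((q.min()-.5,v),.05,s)[:2].round(4),wback((q.max()+.5,v),.05,s)[:2].round(4))
E
```

```text
[ 0.55288675 -0.40621049  0.20840645] 78.93755214467151 [ 0.14684062  0.54669886 -1.60270227] 18.8
sc 210 200 201 2
sc 214 196 204 8
sc 218 194 206 11
sc 222 200 208 9
sc 226 202 211 10
sc 230 205 213 9
sc 234 207 215 9
sc 238 209 218 10
sc 242 211 220 10
sc 246 214 222 9
sc 250 216 217 2
[[216.4, 202.3], [224.3, 206.7], [232.6, 211.2], [241.2, 216.0], [250.1, 220.8]]
side 265 303 312 10
side 270 302 312 11
side 275 302 311 10
side 280 301 311 11
side 285 301 311 11
side 290 300 310 11
side 295 300 310 11
[[304.5, 296.4], [305.4, 281.3], [306.3, 266.9], [307.1, 253.1], [307.9, 240.0]]
wrist comp [ 266    0   26  137 3462]
0 [ 0.5787 -0.2189] [ 0.6014 -0.2233]
22 [ 0.5743 -0.2414] [ 0.5968 -0.2458]
44 [ 0.5702 -0.263 ] [ 0.5925 -0.2674]
66 [ 0.567  -0.2841] [ 0.5892 -0.2884]
88 [ 0.563  -0.3044] [ 0.5852 -0.3088]
110 [ 0.5581 -0.3243] [ 0.5813 -0.3288]
132 [ 0.5541 -0.3442] [ 0.5775 -0.3488]
wrist comp [  46   67   22   89 1432]
67 [ 0.3537 -0.2185] [ 0.355  -0.2191]
81 [ 0.3369 -0.2287] [ 0.359 -0.237]
95 [ 0.3309 -0.243 ] [ 0.3547 -0.2515]
109 [ 0.326  -0.2577] [ 0.35   -0.2658]
123
[... 679 characters left out ...]
1455 -0.5552] [ 0.1981 -0.5543]
355 [ 0.1461 -0.5745] [ 0.1588 -0.574 ]
wrist comp [ 281  306   25   50 1054]
306 [ 0.5469 -0.5278] [ 0.5575 -0.53  ]
314 [ 0.5322 -0.5355] [ 0.5559 -0.5404]
322 [ 0.5302 -0.5462] [ 0.5553 -0.5515]
330 [ 0.5292 -0.5574] [ 0.5535 -0.5626]
338 [ 0.5271 -0.5689] [ 0.5518 -0.5742]
346 [ 0.526 -0.581] [ 0.5499 -0.5862]
354 [ 0.5248 -0.5937] [ 0.5364 -0.5962]
wrist comp [112 365  46  49 951]
365 [ 0.3338 -0.5908] [ 0.3369 -0.5908]
373 [ 0.3174 -0.6052] [ 0.3381 -0.6055]
381 [ 0.3014 -0.6207] [ 0.3391 -0.6208]
389 [ 0.2823 -0.6374] [ 0.34   -0.6368]
397 [ 0.2615 -0.6555] [ 0.3108 -0.6538]
405 [ 0.2389 -0.6754] [ 0.2803 -0.6727]
413 [ 0.2399 -0.6947] [ 0.242  -0.6945]
```

```bash
python3 -c "
from plant import manip
print(manip.hand_in())"
```

```text
the job is handed in; nothing more can be done
None
```

The job is handed in, with no verdict returned: the tube was tipped and laid flat with about 31 mm of the pin showing. The pin was then drawn out by that end and laid in both notches, about 2–4 mm off centre. I did not re-image the tube or bystanders after drawing the pin; the job took about 19 s.

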